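# Feel for the concealed catch of the stock drawer

### The arm

A 7-joint arm with a two-finger parallel gripper is mounted at the origin on the work surface. World frame = base frame: x ahead of the robot, y to its left, z up, the work surface at z = 0. Lengths are in m, angles in rad, forces in N, time in s.
With the tool pointing down it reaches from about 0.35 to 0.9 m from the base axis. Payload 8.1 kg.
Tool frame: the origin (TCP) lies at the very end of the fingers, on their centre line; the grasp point (between the pads) lies arm.hold_point_z behind it (arm.hold_point_z is the distance from the TCP to the grasp point, in m); z points along the fingers, y is the line along which they close (so a half turn about z gives the same grasp; the last joint's range is limited). The gripper opens to 92 mm and grips with 3 to 60 N. Pads are 19 mm wide; open, the fingers measure 130 mm over their backs; the gripper's body (75 mm by 190 mm) begins 47 mm behind the grasp point.
Start: joints at [-1.287, 0.434, 0.025, 1.573, -0.012, 1.134, -0.075], TCP at [0.236, 0.579, 0.227] pointing down, gripper open.
Joint ranges: [-2.62, 2.62], [-0.44, 2.09], [-1.27, 1.32], [0.08, 2.57], [-1.32, 4.46], [0.12, 2], [-2.74, 2.74]. Speed limits (rad/s): [2.22, 2.22, 3.01, 3.01, 3.14, 3.14, 3.14].

### API

Orientations are given as a rotation vector (axis times angle).
In Python, from cell import arm, vision, job, cut_out gives the robot as it stands. The module is installed in compiled form; this text tells all that it offers.
- The arm moves only by the tool play_rows, never from a script. Its argument "increments" is text: rows parted by semicolons, each of 5 numbers parted by spaces: the shift along the tool's x, y, z in cm, then the turn about the tool's z in degrees, then the opening, from -1 (shut) to 1 (fully open), so that 0 is half open. A call has 1 to 5 rows; each row shifts and turns the commanded pose from where the row before left it, along the tool's axes as they then stand; what a row does not reach is not made up. A row lasts 1/12 s, in which the tool goes at most 41.7 mm and 7.16 degrees, less where a joint would pass 70% of its speed; a pose out of reach is approached as far as the arm can. A call is refused whole if a number of a shift passes 4.17 or a number of a turn 7.16, either way. A call with a gripper value outside its range is refused whole. The fingers move at their own pace and stop on an object; "grip_force" is the grip in N (left out, the last holds). Time passes only in rows, so rows that do not move let the fingers close. It gives the time, the measured TCP pose, the force, the opening and the grip force at its end, in the units of the state.
- arm.observe(): the state, without advancing time (a new reading comes with each control period).
- vision.get_image(name): name is "side" or "top"; returns a dict with "frame" (384x512x3 uint8, red, green, blue), "z_map" (384x512 float32, m along the optical axis (not along the pixel's ray), 0 where there is no reading), "mtx" (3x3 intrinsics, pixels), "cam_to_world" (4x4, takes a point from camera to world coordinates). Camera axes: x right, y up, looking along -z (the intrinsics and any distortion apply to the point x, -y, -z); pixel columns grow to the right and rows downward; lengths in m; the calibration is good to about 2 mm. A picture is of the moment at which its call begins.
- job.sign_off(): hands the job in; it is judged then, once.
Trained networks look in a picture, given as the dict that the camera call returned (one of the last four; its "shot" number tells which), for a name from the list of things; names that differ only in an ending like _2 or _b are one class to them, and where a whole thing is asked for, a point or a joint stands for the part that bears it (a point fixed in the world has none). Each returns a list of dicts, best first, with "confidence" (0 to 1); they miss things now and then, are a little off and sometimes report something else, mostly with a low value. They report only what shows in the picture. A call takes as long as a camera call.
- cut_out(query, picture): "mask" (384x512 bool, what is visible of it) and "point" ([row, column] in pixels, amid what is visible of it).
The state is a dict: "clock": time; "joints": joint angles; "dq": joint speeds; "joint_efforts": joint torques, N m; "position": TCP position; "ee_rot": TCP orientation; "force": force on the tool from outside, world axes, zero at the start; "ft_torque": the same for the moment, N m; "width": opening from 0.0 (shut) to 1.0 (fully open); "gripper_force": force on a finger pad.
Only numpy, scipy, OpenCV 4.12 (cv2) and the standard library are available. Lean on these libraries where they do the work, as an engineer would, in place of code of your own. Each camera call takes 0.05 s, during which the arm holds its last target. There are 200 camera calls.

### The job

The locked drawer of the stock case on the shop counter is freed by a concealed catch: one of the four identical plates set into the case's flat top. Feel over the plates with shut fingertips, pressing gently, until you find the one that gives, and press it home so that the drawer springs open by itself; then take the hand away and leave the drawer open. Do not move or pick up anything standing around or on the case.

Things in the scene. Friction and masses are not known exactly. Their poses are not given: they have to be found in the camera images.
- case: steel stock case screwed to the counter, 200 deep (x) x 400 wide (y) x 120 mm tall, with a 10 mm aluminium top panel and a full-width drawer in its front; origin at the centre of its underside, x axis to its rear, y axis to its left, z up. Panel top 120 mm above the counter, 4 plates in a row along y in its front half.
- drawer (a joint): how far the drawer has come out of the case front, m: 0 shut and locked, 0.045 sprung fully open (it moves by itself towards the case's -x when the catch is pressed, about 45 mm)
- catch (a joint): how far the concealed catch is pressed down, m: 0 up, 0.006 fully down. It is one of the four plates, a different one each time; it starts to give at about 2 N, is fully down at about 6 N, frees the drawer at about 4.5 mm and springs back when let go
- plate1 (a point): centre of the top face of the rightmost (seen from behind the robot) of four identical square aluminium plates, each 51 x 51 mm in a 55 x 55 mm opening of the top panel, its face 2 mm below the panel's top; plates are 85 mm apart, 35 mm in front of the case's middle. Three are rigid blanks, one is the catch: they look alike and are told apart only by whether they give. This point stays fixed when the plate is pressed.
- plate2 (a point): centre of the top face of the second from the right (seen from behind the robot) of four identical square aluminium plates, each 51 x 51 mm in a 55 x 55 mm opening of the top panel, its face 2 mm below the panel's top; plates are 85 mm apart, 35 mm in front of the case's middle. Three are rigid blanks, one is the catch: they look alike and are told apart only by whether they give. This point stays fixed when the plate is pressed.
- plate3 (a point): centre of the top face of the third from the right (seen from behind the robot) of four identical square aluminium plates, each 51 x 51 mm in a 55 x 55 mm opening of the top panel, its face 2 mm below the panel's top; plates are 85 mm apart, 35 mm in front of the case's middle. Three are rigid blanks, one is the catch: they look alike and are told apart only by whether they give. This point stays fixed when the plate is pressed.
- plate4 (a point): centre of the top face of the leftmost (seen from behind the robot) of four identical square aluminium plates, each 51 x 51 mm in a 55 x 55 mm opening of the top panel, its face 2 mm below the panel's top; plates are 85 mm apart, 35 mm in front of the case's middle. Three are rigid blanks, one is the catch: they look alike and are told apart only by whether they give. This point stays fixed when the plate is pressed.
- tape: tape measure, 62 x 38 x 56 mm, standing on the rear half of the case top; origin at the centre of its underside
- bitbox: flat black plastic box, 40 x 85 x 22 mm, lying on the rear half of the case top; origin at the centre of its underside
- driver: screwdriver lying on the counter behind the case
- wrench: wrench lying on the counter to the right
- spray: spray can, 64 mm diameter, 170 mm tall, on the counter to the right; origin under its base
- hammer: hammer lying on the counter to the left
- cup: grey plastic cup, 76 mm diameter, 85 mm tall, on the counter to the left; origin under its base

How it is judged:
On the way:
1. the catch plate is pressed home (value of joint catch above 0.0042 m), for 0.05 s.
At the end, for the whole second after the job is handed in: the drawer stands open by more than 38 mm and the catch plate has sprung back up (less than 1.5 mm down) (value of joint drawer above 0.038 m and value of joint catch below 0.0015 m); the robot touches nothing.
It fails at once if anything is pressed hard (fingers push with more than 45 N) (contact force between the fingers and anything else above 45 N).
It fails at once if a thing standing around or on the case is moved by more than 25 mm or lifted (distance of any of tape, bitbox, driver, wrench, spray, hammer, cup from where it was at the start of the episode above 0.025 m).
It also fails if it takes over 51 s, if anything falls off the work surface, if the arm or the gripper's body presses on something with over 40 N, if the wrist force passes 120 N, or if a joint passes its speed limit or range.

## Working session

There is one attempt and no reset: what is moved stays moved. The work goes in short steps, Python scripts to look and compute and a tool call to move; the robot and the scene stay as the last step left them, time stands still between calls to the robot, and variables do not carry over. Pictures are saved under pics/ and viewed, at most 10 in all, crops included, and the job is handed in when it is done.

Besides the shell and the picture viewer there is one more tool, called in YAML: its name, and indented under it one key for each argument. play_rows: Moves the arm, as the interface text tells. Its arguments: {"type":"object","properties":{"increments":{"type":"string"},"grip_force":{"type":"number"}},"required":["increments"]}

```bash
mkdir -p pics; cat > h.py <<'E'
import numpy as np, cv2
from cell import arm, vision, job, cut_out
def pts(p):
    z=p["z_map"].astype(float); K=p["mtx"]; v,u=np.mgrid[:384,:512]
    X=(u-K[0,2])/K[0,0]*z; Y=-(v-K[1,2])/K[1,1]*z
    P=np.stack([X,Y,-z,np.ones_like(z)],-1)@p["cam_to_world"].T
    P=P[...,:3]; P[z==0]=np.nan
    return P
E
python3 - <<'E'
from h import *
ims=[]
for n in("top","side"):
    p=vision.get_image(n); ims.append(p["frame"][...,::-1]); np.save(f"{n}.npy",pts(p))
    for q in("case","plate1","plate2","plate3","plate4","tape","spray"):
        for r in cut_out(q,p)[:1]: 
            i,j=map(int,r["point"]); print(n,q,i,j,r["confidence"],pts(p)[i,j].round(3))
    cv2.imwrite(f"pics/{n}.png",p["frame"][...,::-1])
s=arm.observe(); print({k:np.round(v,3) for k,v in s.items()})
E
```

```text
top case 200 279 0.88 [ 0.533 -0.055  0.123]
top plate1 198 280 0.55 [ 0.539 -0.058  0.118]
top plate2 198 280 0.55 [ 0.539 -0.058  0.118]
top plate3 198 280 0.55 [ 0.539 -0.058  0.118]
top plate4 198 280 0.55 [ 0.539 -0.058  0.118]
top tape 183 332 0.53 [ 0.575 -0.204  0.177]
top spray 179 402 0.98 [ 0.588 -0.405  0.174]
side case 212 270 0.75 [ 0.489 -0.115  0.123]
side plate1 214 272 0.72 [ 0.488 -0.124  0.12 ]
side plate2 214 272 0.72 [ 0.488 -0.124  0.12 ]
side plate3 214 272 0.72 [ 0.488 -0.124  0.12 ]
side plate4 214 272 0.72 [ 0.488 -0.124  0.12 ]
side tape 207 307 0.54 [ 0.557 -0.219  0.178]
side spray 247 362 0.92 [ 0.569 -0.439  0.149]
{'clock': np.float64(0.8), 'joints': array([-1.287,  0.434,  0.025,  1.573, -0.012,  1.134, -0.075]), 'dq': array([-0.002, -0.001,  0.001, -0.   , -0.001, -0.001, -0.001]), 'joint_efforts': array([-0.000e+00, -6.676e+01,  9.840e-01, -3.148e+01, -6.100e-02,
        3.200e-02,  0.000e+00]), 'position': array([0.236, 0.579, 0.227]), 'ee_rot': array([-0.604, -3.083, -0.   ]), 'force': array([ 0.073, -0.494, -0.52 ]), 'ft_torque': array([ 0.008,  0.055, -0.031]), 'gripper_force': np.float64(0.0), 'width': np.float64(0.999)}
```

View pics/top.png

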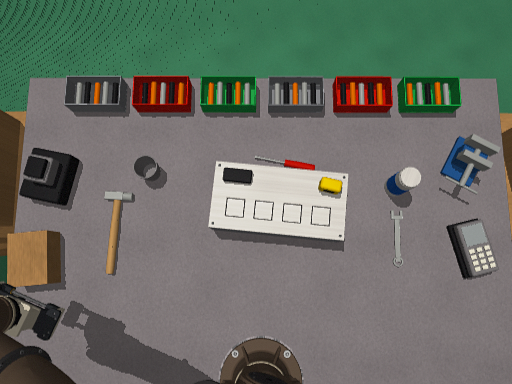

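View pics/side.png

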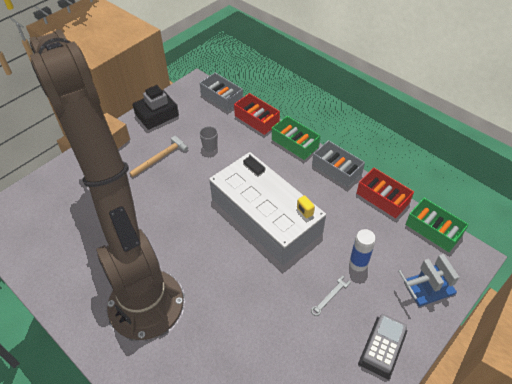

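```bash
python3 - <<'E'
from h import *
p=vision.get_image("top"); P=pts(p)
for n,(c,r) in dict(p4=(235,208),p3=(263.5,210.5),p2=(291.5,213),p1=(320,216)).items():
    r=int(round(r));c=int(round(c)); print(n,np.nanmean(P[r-2:r+3,c-2:c+3],(0,1)).round(4))
m=(np.abs(P[...,2]-.12)<.008)&(P[...,0]>.35)&(P[...,0]<.75)&(P[...,1]>-.35)&(P[...,1]<.25)
n,l,st,_=cv2.connectedComponentsWithStats(m.astype(np.uint8)); k=1+st[1:,4].argmax()
(c,s,a)=cv2.minAreaRect(P[l==k][:,:2].astype(np.float32)); print(c,s,a,st[k])
b=cv2.boxPoints((c,s,a)); print(b)
cv2.imwrite("pics/crop.png",cv2.resize(p["frame"][150:250,195:365,::-1],None,fx=4,fy=4))
print(arm.hold_point_z)
E
```

```text
p4 [0.5086 0.076  0.1195]
p3 [ 0.503  -0.0101  0.1197]
p2 [ 0.4944 -0.0931  0.1191]
p1 [ 0.4861 -0.1759  0.1187]
(0.533438503742218, -0.053201183676719666) (0.40062791109085083, 0.2008810043334961) 84.62956237792969 [ 208  161  140   80 8020]
[[ 0.41469058 -0.24323516]
 [ 0.6146898  -0.26203656]
 [ 0.6521864   0.13683279]
 [ 0.45218718  0.1556342 ]]
0.0188
```

View pics/crop.png

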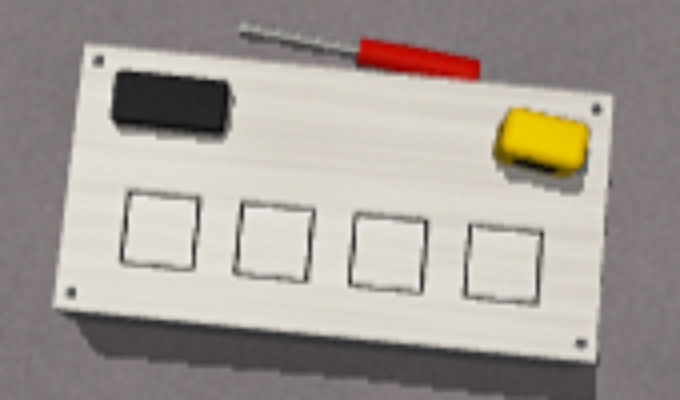

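play_rows:
  increments: "0 0 0 -5.6 -1;0 0 0 -5.6 -1;0 0 0 -5.6 -1;-2.2 -3.3 0 0 -1;-2.2 -3.3 0 0 -1"
  grip_force: 20

```text
clock: 1.27
position: [0.2721, 0.5097, 0.2262]
ee_rot: [-0.139, -3.138, -0.001]
force: [1.2, -0.6, 0.5]
width: 0.686
gripper_force: 0.0
```

play_rows:
  increments: "-2.2 -3.3 0 0 -1;-2.2 -3.3 0 0 -1;-2.2 -3.3 0 0 -1;-2.2 -3.3 0 0 -1;-2.2 -3.3 0 0 -1"

```text
clock: 1.68
position: [0.3681, 0.3327, 0.227]
ee_rot: [0.147, 3.138, 0.001]
force: [0.8, 0.2, 0.3]
width: 0.321
gripper_force: 0.0
```

play_rows:
  increments: "-2.2 -3.3 0 0 -1;-2.2 -3.3 0 0 -1;-2.2 -3.3 0 0 -1;-2.2 -3.3 0 0 -1;0 0 0 0 -1"

```text
clock: 2.1
position: [0.4464, 0.1868, 0.2272]
ee_rot: [0.163, 3.135, -0.004]
force: [-0.2, 0.3, 0.3]
width: 0.009
gripper_force: 0.0
```

play_rows:
  increments: "-1.85 -2.6 0 0 -1;-1.85 -2.6 0 0 -1;-1.85 -2.6 0 0 -1;-1.85 -2.6 0 0 -1;0 0 0 0 -1"

```text
clock: 2.52
position: [0.5094, 0.078, 0.2271]
ee_rot: [0.159, 3.135, -0.004]
force: [-0.7, -0.2, 0.1]
width: 0.007
gripper_force: 0.0
```

play_rows:
  increments: "0 0 3 0 -1;0 0 3 0 -1;0 0 2 0 -1;0 0 0 0 -1;0 0 0 0 -1"

```text
clock: 2.93
position: [0.5061, 0.0844, 0.1464]
ee_rot: [-0.147, -3.136, 0.001]
force: [0.5, -0.2, 0.2]
width: 0.003
gripper_force: 0.0
```

```bash
python3 - <<'E'
from h import *
s=arm.observe(); print(s["position"],s["ee_rot"],s["force"])
ims=[]
p=vision.get_image("top"); q=vision.get_image("side")
a=cv2.resize(p["frame"][140:260,195:365,::-1],(600,424)); 
cv2.imwrite("pics/c2.png",a); cv2.imwrite("pics/c2s.png",cv2.resize(q["frame"][120:280,190:350,::-1],(600,600)))
E
```

```text
[0.50613305 0.08444565 0.14643113] [-1.46940065e-01 -3.13622294e+00  1.09609252e-03] [ 0.50122196 -0.23059717  0.16050055]
```

View pics/c2s.png

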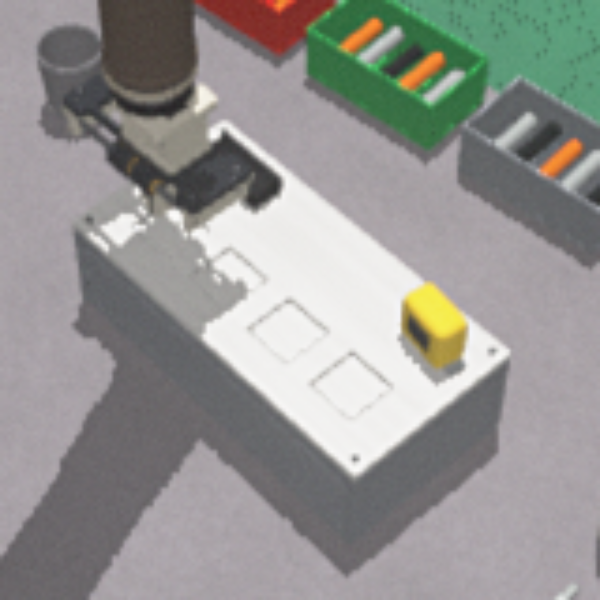

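play_rows:
  increments: "-0.5 -0.7 0 0 -1;0 0 1 0 -1;0 0 1 0 -1;0 0 0 0 -1;0 0 0 0 -1"

```text
clock: 3.45
position: [0.5104, 0.0768, 0.1259]
ee_rot: [-0.147, -3.136, 0.001]
force: [-0.2, 0.2, -0.4]
width: 0.007
gripper_force: 0.0
```

play_rows:
  increments: "0 0 0.3 0 -1;0 0 0.3 0 -1;0 0 0.1 0 -1;0 0 0 0 -1;0 0 0 0 -1"

```text
clock: 3.87
position: [0.511, 0.0769, 0.1197]
ee_rot: [-0.147, -3.138, -0.0]
force: [0.2, -0.1, 0.3]
width: 0.003
gripper_force: 0.0
```

play_rows:
  increments: "0 0 0.1 0 -1;0 0 0 0 -1;0 0 0 0 -1"

```text
clock: 4.12
position: [0.5111, 0.0769, 0.1188]
ee_rot: [0.147, 3.138, 0.0]
force: [-0.5, -0.1, -0.1]
width: 0.004
gripper_force: 0.0
```

play_rows:
  increments: "0 0 0.1 0 -1;0 0 0 0 -1;0 0 0 0 -1"

```text
clock: 4.37
position: [0.5112, 0.0769, 0.1183]
ee_rot: [0.147, 3.138, 0.001]
force: [-1.1, -0.8, 6.7]
width: 0.006
gripper_force: 3.8
```

play_rows:
  increments: "0 0 0.1 0 -1;0 0 0 0 -1;0 0 0 0 -1"

```text
clock: 4.62
position: [0.5113, 0.0769, 0.1182]
ee_rot: [0.147, 3.137, 0.001]
force: [-6.6, -0.9, 20.1]
width: 0.004
gripper_force: 9.9
```

play_rows:
  increments: "0 0 -1.6 0 -1;0 -2.9 0 0 -1;0 -2.9 0 0 -1;0 -2.7 0 0 -1;0 0 0 0 -1"

```text
clock: 5.03
position: [0.5024, -0.0138, 0.133]
ee_rot: [0.157, 3.137, -0.004]
force: [-0.3, -0.9, -0.5]
width: 0.002
gripper_force: 0.0
```

play_rows:
  increments: "0 0 0 0 -1;0 0 0.6 0 -1;0 0 0.6 0 -1;0 0 0 0 -1;0 0 0 0 -1"

```text
clock: 5.45
position: [0.5027, -0.0068, 0.12]
ee_rot: [-0.145, -3.137, -0.0]
force: [-0.7, -0.4, -0.0]
width: 0.006
gripper_force: 0.0
```

play_rows:
  increments: "0 0 0.15 0 -1;0 0 0 0 -1;0 0 0 0 -1"

```text
clock: 5.7
position: [0.5032, -0.0075, 0.1192]
ee_rot: [0.146, 3.138, 0.0]
force: [0.7, 0.3, -0.1]
width: 0.009
gripper_force: 0.0
```

play_rows:
  increments: "0 0 0.15 0 -1;0 0 0 0 -1;0 0 0 0 -1"

```text
clock: 5.95
position: [0.5034, -0.0076, 0.1179]
ee_rot: [0.147, 3.138, 0.0]
force: [0.1, 0.6, 0.7]
width: 0.002
gripper_force: 0.6
```

play_rows:
  increments: "0 0 0.1 0 -1;0 0 0 0 -1;0 0 0 0 -1"

```text
clock: 6.2
position: [0.5034, -0.0076, 0.117]
ee_rot: [0.147, 3.138, 0.0]
force: [-0.5, 0.8, 4.5]
width: 0.006
gripper_force: 2.2
```

play_rows:
  increments: "0 0 0.1 0 -1;0 0 0 0 -1;0 0 0 0 -1"

```text
clock: 6.45
position: [0.5034, -0.0076, 0.1159]
ee_rot: [0.147, 3.138, 0.0]
force: [-0.1, 0.8, 4.5]
width: 0.003
gripper_force: 2.4
```

Plate 3 gives; pressing on.

play_rows:
  increments: "0 0 0.15 0 -1;0 0 0.15 0 -1;0 0 0 0 -1;0 0 0 0 -1"

```text
clock: 6.78
position: [0.5035, -0.0077, 0.1129]
ee_rot: [0.147, 3.137, 0.0]
force: [1.0, 1.4, 4.9]
width: 0.006
gripper_force: 2.4
```

play_rows:
  increments: "0 0 0.1 0 -1;0 0 0 0 -1;0 0 0 0 -1;0 0 0 0 -1"

```text
clock: 7.12
position: [0.5035, -0.0077, 0.1123]
ee_rot: [0.147, 3.137, 0.001]
force: [-1.8, 1.0, 9.6]
width: 0.007
gripper_force: 4.6
```

Bottomed out (force rising at about 6 mm). Lifting away straight up and looking.

play_rows:
  increments: "0 0 -1 0 -1;0 0 -3 0 -1;0 0 -4 0 -1;0 0 -4 0 -1;0 0 0 0 -1"

```text
clock: 7.53
position: [0.5062, -0.0082, 0.2389]
ee_rot: [0.148, 3.129, 0.002]
force: [1.5, -0.2, -0.2]
width: 0.002
gripper_force: 0.0
```

```bash
python3 - <<'E'
from h import *
q=vision.get_image("side"); p=vision.get_image("top")
s=arm.observe(); print(s["position"],s["force"])
cv2.imwrite("pics/e.png",np.hstack([cv2.resize(q["frame"][120:280,190:350,::-1],(400,400)),cv2.resize(p["frame"][130:260,205:335,::-1],(400,400))]))
P=pts(p);c=np.array([.5334,-.0532]);ex=np.array([.9956,-.0936]);ey=np.array([.0936,.9956])
d=(P[...,:2]-c); X=d@ex;Y=d@ey
m=(P[...,2]>.02)&(P[...,2]<.135)&(np.abs(Y)<.19)&(X<0)&(X>-.25); print("front edge",np.percentile(X[m],[.5,1,3]), P[...,2][m&(X<-.11)].round(3)[:10])
E
```

```text
[ 0.50367135 -0.00788319  0.23349321] [0.06983823 0.36228195 0.4773761 ]
front edge [-0.14518524 -0.14512136 -0.14317358] [0.063 0.065 0.038 0.058 0.069 0.064 0.038 0.025 0.059 0.06 ]
```

View pics/e.png

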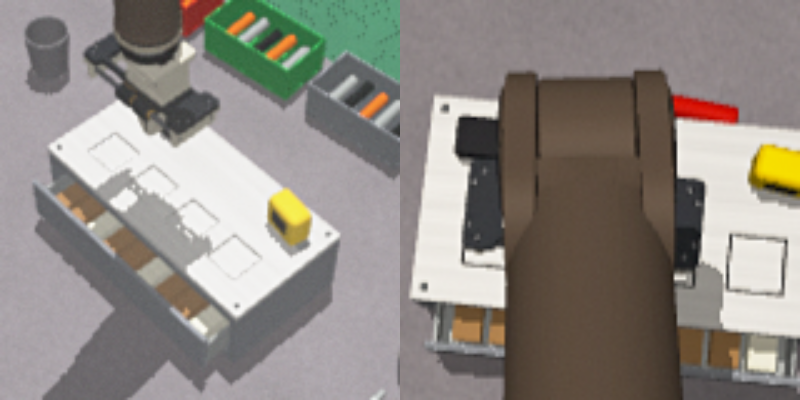

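The drawer stands open by 45 mm (its front edge measures -0.145 m, the case front being at -0.100 m). The hand is clear, about 11 cm above the top.

```bash
python3 -c "
from h import *
print(job.sign_off())"
```

```text
the job is handed in; nothing more can be done
None
```

The catch was plate 3: I pressed it home, the drawer sprung open about 45 mm, the hand was lifted clear, and the job is handed in; sign-off gave no verdict.

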